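Set out a soldering station on the jeweller's bench

ROBOT

A 6-joint arm with a two-finger parallel gripper is mounted at the origin on a cart in front of the work surface, level with it; the furniture and walls round the work are solid. World frame = base frame: x ahead of the robot, y to its left, z up, the work surface at z = 0. Lengths are in m, angles in rad, forces in N, time in s.
With the tool pointing down it reaches from about 0.3 to 1 m from the base axis. Payload 5.1 kg.
Tool frame: the origin (TCP) lies on the centre line of the jaws, within the pads' length; the fingertips stand 17 mm ahead of it and the grasp point (between the pads) lies 2 mm behind it; z points along the fingers, y is the line along which they close (so a half turn about z gives the same grasp; the last joint's range is limited). The gripper opens to 95 mm and grips with 3 to 60 N. Pads are 20 mm wide; open, the fingers measure 119 mm over their backs; the gripper's body (75 mm by 180 mm) begins 59 mm behind the grasp point.
Start: joints at [1.247, 0.124, 1.65, -0, 1.367, -0.083], TCP at [0.155, 0.631, 0.232] pointing down, gripper open.
Joint ranges: [-2.61, 2.61], [-1.02, 2.33], [0.03, 2.71], [-1.35, 4.49], [0.32, 2.68], [-2.91, 2.91]. Speed limits (rad/s): [2.57, 2.57, 3.14, 3.14, 3.14, 3.14].

INTERFACE

Orientations are given as a rotation vector (axis times angle).
In Python, from cell import manip, imaging gives the robot as it stands.
- The arm moves only by the shell command python3 -m jog 'ROWS' [OPENING] [FORCE]. ROWS is JSON, a list of rows, each a list of 6 numbers: the shift along the world's x, y, z in mm, then the turn, a rotation vector about the world's x, y, z in rad. In form: [[x, y, z, ax, ay, az], ...]. A call has 1 to 5 rows; each row shifts and turns the commanded pose from where the row before left it; what a row does not reach is not made up. A row lasts 1/8 s, in which the tool goes at most 62.5 mm and 10.7 degrees, less where a joint would pass 70% of its speed; a pose out of reach is approached as far as the arm can. A call with a gripper value outside its range is refused whole. OPENING is the gripper command: -1 is shut, 1 is fully open, values between are in proportion, set as the call begins (- or left out, the last holds). The fingers move at their own pace and stop on an object; FORCE is the grip in N (left out, the last holds). Time passes only in rows, so rows that do not move let the fingers close. It gives the time, the measured TCP pose, the force, the opening and the grip force at its end, in the units of the state.
- manip.read_state(): the state, without advancing time (a new reading comes with each control period).
- imaging.read_camera(name): name is "scene" or "top"; returns a dict with "pixels" (400x640x3 uint8, red, green, blue), "intrinsics" (3x3 intrinsics, pixels), "distortion" ([k1, k2, p1, p2, k3] as OpenCV has them; the pictures are not rectified), "rvec" (rotation vector, rad) and "tvec" (3), from world to camera coordinates, as OpenCV has them. Camera axes: x right, y down, z forward; pixel columns grow to the right and rows downward; lengths in m; the calibration is good to about 2 mm. A picture is of the moment at which its call begins. There is no depth.
- manip.job_done(): hands the job in; it is judged then, once.
The state is a dict: "time": time; "joint_pos": joint angles; "dq": joint speeds; "joint_efforts": joint torques, N m; "ee_pos": TCP position; "tool_rot": TCP orientation; "contact_force": force on the tool from outside, world axes, zero at the start; "moment": the same for the moment, N m; "opening": finger opening in m; "grasp_force": force on a finger pad.
Only numpy, scipy, OpenCV 4.12 (cv2) and the standard library are available. Lean on these libraries where they do the work, as an engineer would, in place of code of your own. Each camera call takes 0.05 s, during which the arm holds its last target. There are 200 camera calls.

TASK

Set out the soldering station. First lay the charcoal block across the front of the scorched tile that lies by itself on the bench top (the end nearest the robot), square to it, centred sideways and flush with its front edge; then lay the small fire brick flat on the tile close behind the block (within a centimetre), its long side along the block and centred on it. Stand the flux pot on the bench between the tile and the trays, level with the middle of the block and about 3 cm clear of the tile's side, and seat the loose notched tray fully down on the fixed tray with its notch over the key; these two may be done at any time, and the glue bottle and the blue tin stay where they are.

Things in the scene. Friction and masses are not known exactly. Their poses are not given: they have to be found in the camera images.
- tile: scorched rectangular soldering tile, lying by itself on the open bench top in front of the wooden soldering board, fixed: 106 mm along its x, 82 along y, 16 thick; origin at the centre of its underside, so its top is at z 16 mm. Its -x end is the front (towards the robot), turned at most 0.2 rad.
- tray_base: lower tray, fixed to the bench: open square steel tray 60x60 mm, rim 20 mm high, walls 3; origin at the centre of its underside. On its +x (far) side a dark upright key, 12 mm wide along y (8 at the nose), occupies x = 23 to 29 mm and rises to z = 28 mm, 8 mm above the rim. Turned at most 0.3 rad.
- tray_top: loose upper tray: square, steel, 60x60 mm, 26 high, 120 g, one divider; origin at the centre of its underside. A notch 17 mm wide (y) and 10 deep runs the full height of the middle of its +x side, seen from above as a recess. Grip it across its plain y sides. Seated, it lies on the lower tray's rim, axes alike, outlines flush, origin 20 mm above the lower one's.
- tray_notch (a point): point at the bottom of the upper tray's notch, 25 mm along +x from the tray's origin: tells which side the notch is on
- charcoal: loose dark charcoal soldering block on the open bench top (not those on the wooden board), 60 mm along its x, 80 along y, 22 thick, 100 g; origin at the centre of its underside. Grip it across the 60 mm. It must lie on the tile with its 80 mm side across the tile (its own x along the tile's x, either way round).
- brick: loose pale sandy offcut of fire brick, 35 mm along its x, 51 along y, 25 thick, 90 g; origin at the centre of its underside. Grip it along the 51 mm, the block being in the way of the other sides when it is in place.
- pot: loose white flux pot with green lid (the lid is fast), 53 mm across and 48 high; origin at the centre of its underside, round, stands upright. Grip it at any yaw.
- glue: bystander: small white glue bottle with orange band, 27 mm across, 59 high; origin at the centre of its underside. Leave it alone.
- tin: bystander: round blue-green screw tin, 58 mm across, 24 high; origin at the centre of its underside. Leave it alone.
Things that resemble listed ones, but are neither listed nor needed, are in the scene too. What is shaped like the brick but green, purple or red is not meant.

How it is judged:
By the outcome, as a careful person would: the job done as asked, in the order asked, and still so for the second after the job is handed in, with the robot touching nothing.
It also fails if it takes over 104 s, if anything falls off the work surface, if the arm or the gripper's body presses on something with over 40 N, if the wrist force passes 120 N, or if a joint passes its speed limit or range.

## Working session

There is one attempt and no reset: what is moved stays moved. The work goes in short steps, Python scripts to look and compute and a shell command to move; the robot and the scene stay as the last step left them, time stands still between calls to the robot, and variables do not carry over. Pictures are saved under pics/ and viewed, at most 17 in all, crops included, and the job is handed in when it is done.

```bash
ls; mkdir -p pics
python3 - <<'E'
from cell import manip, imaging
import cv2
for n in("scene","top"):
    c=imaging.read_camera(n); cv2.imwrite(f"pics/{n}0.png",c["pixels"][:,:,::-1])
    print(n,c["intrinsics"],c["distortion"],c["rvec"],c["tvec"])
s=manip.read_state();print(s)
E
```

```text
pics
scene [[432.02793902   0.         326.26599505]
 [  0.         432.02793902 197.55268811]
 [  0.           0.           1.        ]] [-0.08985668  0.          0.          0.          0.        ] [ 0.77759275 -2.3064609   1.41511271] [0.3295924  0.21499091 0.62850308]
top [[416.63654718   0.         314.84845395]
 [  0.         416.63654718 200.53861155]
 [  0.           0.           1.        ]] [0.00202508 0.         0.         0.         0.        ] [ 2.13458726 -2.1665419   0.18880376] [-0.10327173  0.52724579  0.83704458]
{'time': 0.1, 'joint_pos': array([ 1.24740913e+00,  1.24465731e-01,  1.65152278e+00, -6.04047736e-05,
        1.36747376e+00, -8.26390158e-02]), 'dq': array([-0.00205536, -0.0003047 , -0.00276403,  0.00077508,  0.00227277,
       -0.0003521 ]), 'joint_efforts': array([ 4.99139551e-04, -4.18880510e+01, -3.61097360e+01,  7.76321813e-02,
        4.62636107e-02, -8.39923382e-05]), 'ee_pos': array([0.15487617, 0.63072505, 0.23050187]), 'tool_rot': array([-3.77196174e-01, -3.11854368e+00,  2.89490534e-03]), 'contact_force': array([-0.18680334, -0.84400033,  0.35723913]), 'moment': array([-0.04045635,  0.01037738, -0.05499146]), 'grasp_force': 0.0, 'opening': 0.09513390182174032}
```

View pics/top0.png

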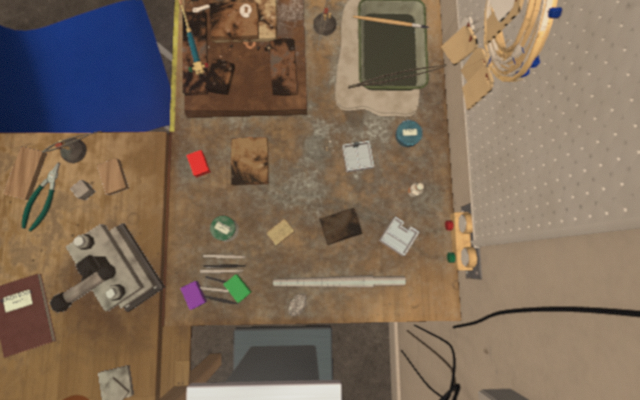

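View pics/scene0.png

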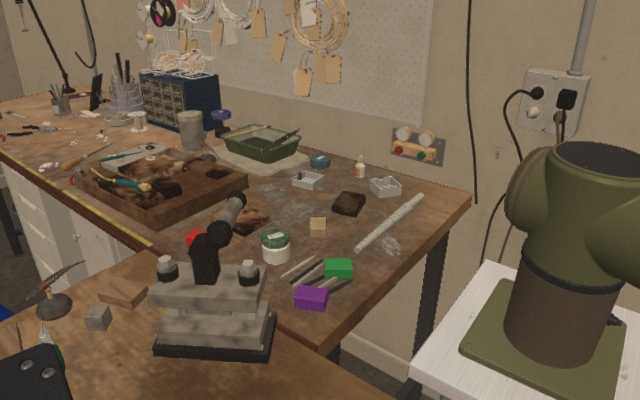

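The top view (x up, y left) shows the tile at (250,161), the charcoal at (341,226), the brick at (280,232) and the pot at (223,228). One tray is at (358,156) and another at (400,236), the glue at (417,189) and the tin at (409,133). I'll zoom in to tell the trays apart.

```bash
cat > h.py <<'E'
import numpy as np, cv2
from cell import manip, imaging
def cam(n): return imaging.read_camera(n)
def proj(c,P): return cv2.projectPoints(np.array(P,float).reshape(-1,1,3),c["rvec"],c["tvec"],c["intrinsics"],c["distortion"])[0][:,0]
def ray(c,uv,z):
    n=cv2.undistortPoints(np.array(uv,float).reshape(-1,1,2),c["intrinsics"],c["distortion"])[:,0]
    R=cv2.Rodrigues(c["rvec"])[0]; o=-R.T@np.ravel(c["tvec"])
    d=np.c_[n,np.ones(len(n))]@R
    return o+d*((z-o[2])/d[:,2])[:,None]
E
python3 - <<'E'
from h import *
c=cam("top")
print(proj(c,[[0,0,0],[.5,0,0],[.5,.2,0],[.155,.631,.23]]))
R=cv2.Rodrigues(c["rvec"])[0];print(-R.T@np.ravel(c["tvec"]))
im=c["pixels"][:,:,::-1]
cv2.imwrite("pics/c1.png",cv2.resize(im[110:260,180:440],None,fx=3,fy=3,interpolation=cv2.INTER_CUBIC))
s=cam("scene")["pixels"][:,:,::-1]
cv2.imwrite("pics/c2.png",cv2.resize(s[140:270,220:420],None,fx=4,fy=4,interpolation=cv2.INTER_CUBIC))
E
```

```text
[[ 263.40236121  463.19264802]
 [ 264.02892565  215.69567522]
 [ 172.15515034  216.97800304]
 [-178.98406992  434.62492493]]
[ 0.390701   -0.09180345  0.91006684]
```

View pics/c1.png

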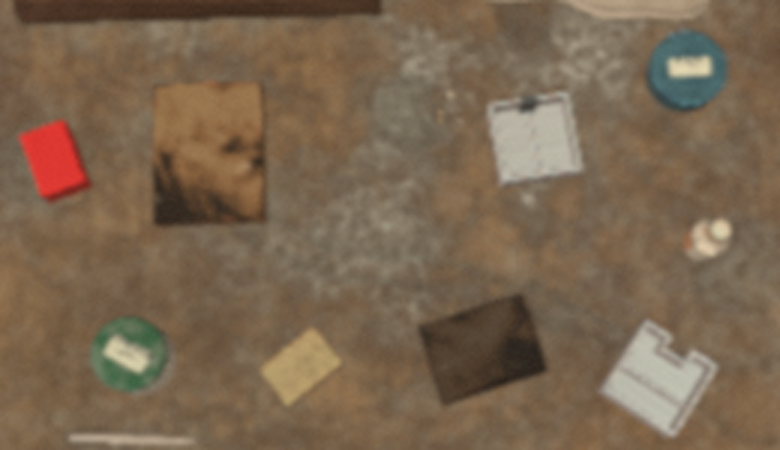

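View pics/c2.png

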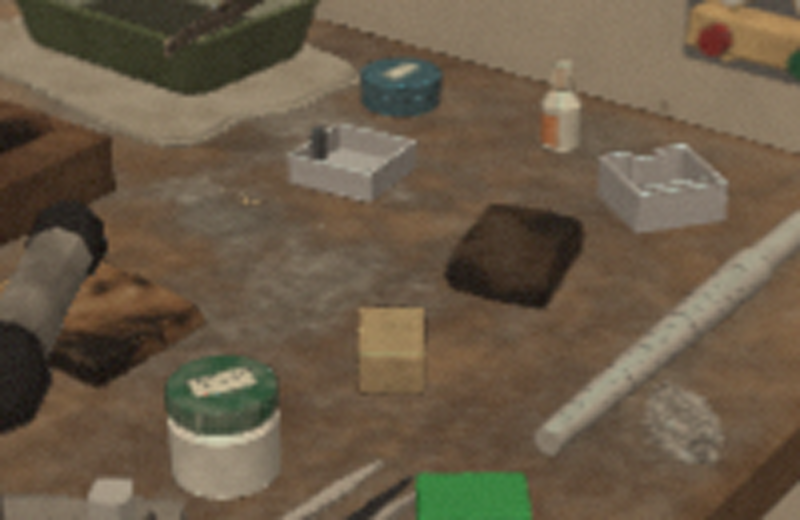

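The tray with the key, at (358,156), is the fixed base with its key on the far side. The loose tray at (400,236) has its notch to the upper right. Now I'll measure everything.

```bash
cat >> h.py <<'E'
def pic(n,k=4):
    cs=[cam(n) for _ in range(k)]; c=cs[0]; c["img"]=np.mean([q["pixels"] for q in cs],0).astype(np.uint8)[:,:,::-1]; return c
def blob(c,roi,f,S=4):
    """roi u0,v0,u1,v1; f(b,g,r,h,s,v)->mask; biggest contour in full pixel coords"""
    u0,v0,u1,v1=roi; I=cv2.resize(c["img"][v0:v1,u0:u1],None,fx=S,fy=S,interpolation=cv2.INTER_CUBIC)
    H=cv2.cvtColor(I,cv2.COLOR_BGR2HSV).astype(int); B=I.astype(int)
    m=f(*np.moveaxis(B,2,0),*np.moveaxis(H,2,0)).astype(np.uint8)*255
    m=cv2.morphologyEx(cv2.morphologyEx(m,cv2.MORPH_OPEN,np.ones((5,5))),cv2.MORPH_CLOSE,np.ones((9,9)))
    k=max(cv2.findContours(m,0,cv2.CHAIN_APPROX_NONE)[0],key=cv2.contourArea)[:,0]
    return (k+.5)/S-.5+[u0,v0], m
def rect(c,k,z):
    P=ray(c,k,z)[:,:2]*1000; r=cv2.minAreaRect(P.astype(np.float32)); return r,P
E
python3 - <<'E'
from h import *
c=pic("top")
np.set_printoptions(precision=1,suppress=True)
F={"charcoal":((310,195,372,258),22,lambda b,g,r,h,s,v:v<70),
"brick":((262,215,300,250),25,lambda b,g,r,h,s,v:(v>125)&(s>70)),
"tile":((222,130,280,192),16,None),
"pot":((205,210,245,248),48,lambda b,g,r,h,s,v:((g>r+8))|(v>130)),
"base":((338,134,380,178),20,lambda b,g,r,h,s,v:(v>135)&(s<40)),
"top":((375,210,425,262),26,lambda b,g,r,h,s,v:(v>135)&(s<40))}
ms=[]
for n,(roi,z,f) in F.items():
    u0,v0,u1,v1=roi; hs=cv2.cvtColor(c["img"][v0:v1,u0:u1],cv2.COLOR_BGR2HSV)
    print(n,"mid",hs[hs.shape[0]//2-3:hs.shape[0]//2+3,hs.shape[1]//2-3:hs.shape[1]//2+3].reshape(-1,3).mean(0),"edge",hs[:3].reshape(-1,3).mean(0),hs[-3:].reshape(-1,3).mean(0))
    if f is None: continue
    k,m=blob(c,roi,f); r,P=rect(c,k,z/1000)
    print("   ",np.array(r[0]),np.array(r[1]),r[2],"n",len(k)); 
    I=cv2.resize(c["img"][v0:v1,u0:u1],None,fx=4,fy=4,interpolation=cv2.INTER_CUBIC)
    cv2.polylines(I,[((k-[u0,v0]+.5)*4-.5).astype(int)],True,(0,255,255),1); ms.append(cv2.copyMakeBorder(I,0,264-I.shape[0],0,264-I.shape[1],0))
I=cv2.resize(c["img"][130:192,222:280],None,fx=4,fy=4,interpolation=cv2.INTER_CUBIC);ms.append(cv2.copyMakeBorder(I,0,264-I.shape[0],0,264-I.shape[1],0))
cv2.imwrite("pics/m1.png",np.vstack([np.hstack(ms[:3]),np.hstack(ms[3:])]))
E
```

```text
charcoal mid [ 14.6 103.2  81.8] edge [ 16.6  87.6 126.4] [ 15.7  95.2 120. ]
    [ 468.4 -190.9] [41.5 77.7] 63.78495407104492 n 371
brick mid [ 19.4 104.  170.9] edge [ 15.7  94.7 118.1] [ 15.8 100.2 123.3]
    [458.  -40.3] [74.3 66.4] 89.38953399658203 n 514
tile mid [ 15.2 129.2 143.2] edge [ 15.4 102.5 119. ] [ 16.4  84.3 119.8]
pot mid [ 23.9  52.5 193.6] edge [ 15.2  97.1 112.9] [ 15.7  95.3 120.3]
    [470.8  81. ] [50.  49.6] 89.19335174560547 n 279
base mid [ 22.6  27.8 182.3] edge [ 17.2  71.8 128.5] [ 15.9  89.2 123.5]
    [ 628.7 -208.1] [61.6 61.5] 8.090167999267578 n 449
top mid [ 28.1  21.2 188. ] edge [ 15.6  86.3 117.8] [ 15.3 106.8 125.7]
    [ 450.4 -290.1] [60.6 62.6] 55.951087951660156 n 419
```

View pics/m1.png

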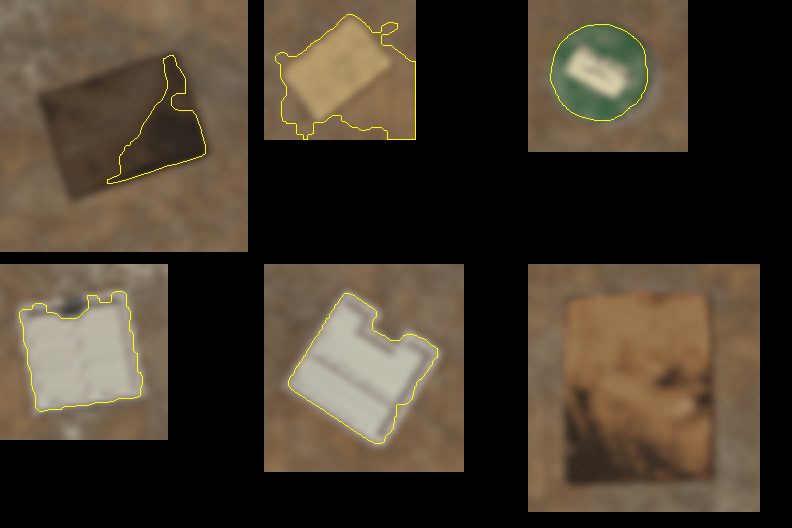

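The masks for the two trays and the lid are good, but those for the charcoal and brick need different thresholds. For straight edges I'll refine the corners by fitting lines to the gradient.

```bash
cat >> h.py <<'E'
def refine(c,q,R=3.0):
    """q 4 approx corners (px, in order): fit lines to strongest gradient across each edge; returns corners"""
    g=cv2.GaussianBlur(c["img"],(0,0),.8).astype(np.float32); q=np.array(q,float); L=[]
    t=np.arange(-R,R+.01,.1)
    for i in range(4):
        a,b=q[i],q[(i+1)%4]; d=(b-a)/np.linalg.norm(b-a); n=np.array([-d[1],d[0]])
        s=np.linspace(.12,.88,40); P=a+s[:,None]*(b-a)
        X=P[:,None]+t[None,:,None]*n
        pr=cv2.remap(g,X[...,0].astype(np.float32),X[...,1].astype(np.float32),cv2.INTER_CUBIC)
        gr=np.abs(np.gradient(pr,axis=1)).sum(2)
        e=P+t[gr.argmax(1)][:,None]*n
        L.append(cv2.fitLine(e.astype(np.float32),cv2.DIST_HUBER,0,.01,.001).ravel())
    out=[]
    for i in range(4):
        l,m=L[i-1],L[i]; A=np.c_[l[:2],-m[:2]]; w=np.linalg.solve(A,m[2:]-l[2:]); out.append(l[2:]+w[0]*l[:2])
    return np.array(out)
def box(c,q,z):
    """centre mm, mean edge lengths (01,12), angle of edge 0-1 in rad"""
    P=ray(c,q,z)[:,:2]*1000; e=[P[1]-P[0]+P[2]-P[3],P[2]-P[1]+P[3]-P[0]]
    n=[P[1]-P[0],P[2]-P[1],P[2]-P[3],P[3]-P[0]]
    return P.mean(0),[np.linalg.norm(x) for x in n],[np.arctan2(x[1],x[0]) for x in e],P
E
python3 - <<'E'
from h import *
np.set_printoptions(precision=2,suppress=True)
c=pic("top")
F={"charcoal":((310,195,372,258),22,lambda b,g,r,h,s,v:v<98),
"brick":((262,215,300,250),25,lambda b,g,r,h,s,v:(v>148)),
"base":((338,134,380,178),20,lambda b,g,r,h,s,v:(v>150)&(s<45)),
"top":((375,210,425,262),26,lambda b,g,r,h,s,v:(v>150)&(s<45))}
I=cv2.resize(c["img"][120:260,180:440],None,fx=3,fy=3,interpolation=cv2.INTER_CUBIC)
for n,(roi,z,f) in list(F.items())+[("tile",(None,16,None))]:
    if f: 
        k,m=blob(c,roi,f); r,P=rect(c,k,z/1000); print(n,"mask",np.array(r[0]),np.array(r[1]),r[2])
        q=proj(c,np.c_[cv2.boxPoints(r)/1000,np.full(4,z/1000)])
    else: q=[[222+38/4,130+30/4],[222+184/4,130+29/4],[222+186/4,130+219/4],[222+39/4,130+220/4]]
    q2=refine(c,q); ce,l,a,P=box(c,q2,z/1000)
    print(n,"edge",ce,np.array(l),np.array(a)); print(P.ravel())
    cv2.polylines(I,[((q2-[180,120]+.5)*3-.5).round().astype(int)],True,(0,255,255),1)
k,m=blob(c,(205,210,245,248),lambda b,g,r,h,s,v:((g>r+8))|(v>130)); P=ray(c,k,.048)[:,:2]*1000; print("pot",cv2.minEnclosingCircle(P.astype(np.float32)),cv2.fitEllipse(P.astype(np.float32)))
cv2.imwrite("pics/m2.png",I)
E
```

```text
charcoal mask [ 474.57 -166.46] [62.65 84.9 ] 16.572898864746094
charcoal edge [ 473.53 -165.34] [80.32 59.97 80.42 59.65] [-1.25  0.26]
[ 432.05 -134.95  457.25 -211.22  515.18 -195.72  489.65 -119.47]
brick mask [462.79 -35.94] [34.02 50.32] 37.68608474731445
brick edge [462.85 -35.5 ] [48.44 33.26 48.78 32.13] [-0.91  0.63]
[435.08 -25.81 464.23 -64.48 491.18 -44.99 460.92  -6.72]
base mask [ 629.1  -207.75] [60.69 61.7 ] 8.249101638793945
base edge [ 629.11 -207.99] [59.76 60.98 65.3  60.77] [-1.42  0.13]
[ 594.59 -182.3   603.32 -241.42  664.09 -236.42  654.45 -171.83]
top mask [ 450.15 -290.5 ] [61.09 62.57] 55.30980682373047
top edge [ 450.   -290.69] [62.25 61.79 61.28 63.28] [-0.61  0.97]
[ 406.65 -299.    458.1  -334.03  492.52 -282.72  442.73 -247.01]
tile edge [619.3   31.03] [ 76.98 101.81  83.24 107.04] [-1.58 -3.1 ]
[673.07  71.91 669.8   -5.   568.31 -13.   566.04  70.21]
pot ((470.7031555175781, 80.74889373779297), 25.547584533691406) ((470.8486022949219, 80.8013687133789), (49.341529846191406, 50.10765075683594), 129.21466064453125)
```

View pics/m2.png

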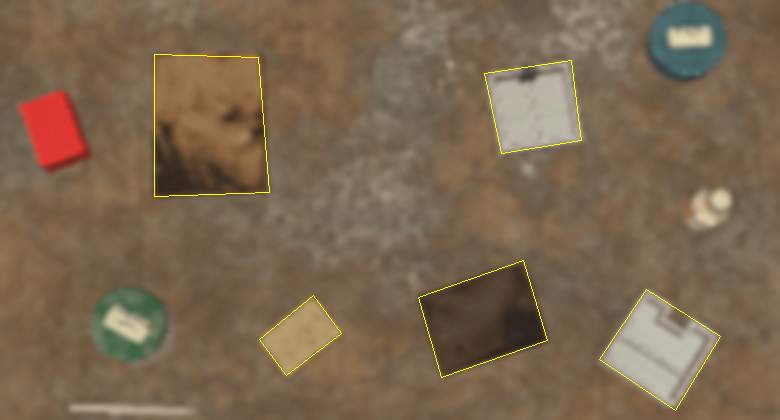

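The fits match the known sizes for the charcoal, brick and trays. Only the tile's right and far edges are skewed, so I'll take a closer look at those.

Run:
```python
from h import *
np.set_printoptions(precision=2,suppress=True)
c=pic("top",8)
I=cv2.resize(c["img"][132:190,222:280],None,fx=9,fy=9,interpolation=cv2.INTER_CUBIC)
L=cv2.cvtColor(I,cv2.COLOR_BGR2LAB); L[...,0]=cv2.createCLAHE(3,(3,3)).apply(L[...,0]); J=cv2.cvtColor(L,cv2.COLOR_LAB2BGR)
for i in range(0,58,10): cv2.putText(J,str(222+i),(i*9,10),0,.35,(255,255,255)); cv2.putText(J,str(132+i),(0,i*9+5),0,.35,(255,255,255))
cv2.imwrite("pics/t.png",J)
# guess from left edge/front: axis yaw .02
for yaw in (.01,.03):
  for R in(1.5,2.5):
    x0,y0=567,70.8; a=np.array([np.cos(yaw),np.sin(yaw)]); b=np.array([a[1],-a[0]]); p=np.array([x0,y0])
    Q=np.array([p+106*a,p+106*a+82*b,p+82*b,p]); q=proj(c,np.c_[Q/1000,np.full(4,.016)])
    ce,l,an,P=box(c,refine(c,q,R),.016); print(ce,np.array(l),np.array(an),P.ravel())
```

```text
[619.65  30.51] [ 78.37 103.12  83.64 107.52] [-1.56 -3.1 ] [673.15  71.66 671.37  -6.69 568.46 -13.25 565.64  70.34]
[619.5   30.96] [ 76.49 103.32  82.83 106.81] [-1.56 -3.1 ] [672.45  71.47 671.47  -5.01 568.44 -12.7  565.65  70.08]
[619.67  30.75] [ 76.6  104.31  84.41 105.74] [-1.55 -3.09] [671.68  71.64 672.49  -4.96 568.58 -14.02 565.95  70.35]
[619.45  31.06] [ 76.19 102.78  83.5  106.46] [-1.56 -3.09] [672.09  71.68 671.24  -4.5  568.82 -13.18 565.65  70.26]
```

View pics/t.png

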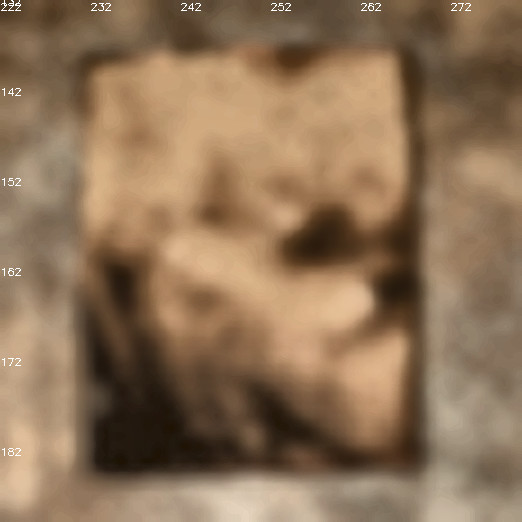

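The tile measures as centred at about (619.5, 29.5) mm with a yaw of about 0.02. Its dark rim reaches u≈231.5 to 268.5 and v≈137 to 184. I'll start with the pot, going up and over the obstacle on the left.

```bash
python3 -m jog '[[0,0,50,0,0,0],[0,0,50,0,0,0],[0,0,50,0,0,0],[0,0,50,0,0,0],[20,-46,0,0,0,0]]' 1 20 && python3 -m jog '[[26,-46,0,0,0,0.08],[26,-46,0,0,0,0.08],[26,-46,0,0,0,0.08],[26,-46,0,0,0,0],[26,-46,0,0,0,0]]' && python3 -m jog '[[30,-46,0,0,0,0],[30,-46,0,0,0,0],[30,-46,0,0,0,0],[30,-46,0,0,0,0],[30,-46,0,0,0,0]]'
```

```text
time: 1.62
ee_pos: [0.1749, 0.5872, 0.4372]
tool_rot: [0.373, 3.117, 0.014]
contact_force: [0.9, -0.8, -0.3]
opening: 0.0949
grasp_force: 0.0
time: 2.25
ee_pos: [0.3055, 0.3537, 0.4318]
tool_rot: [0.001, 3.141, 0.001]
contact_force: [0.7, 1.0, -0.7]
opening: 0.0951
grasp_force: 0.0
time: 2.88
ee_pos: [0.4557, 0.1235, 0.432]
tool_rot: [0.001, 3.141, 0.001]
contact_force: [0.9, 0.3, -0.5]
opening: 0.095
grasp_force: 0.0
```

```bash
python3 -m jog '[[15,-42,-40,0,0,0],[0,0,-60,0,0,0],[0,0,-60,0,0,0],[0,0,-60,0,0,0],[0,0,-60,0,0,0]]' && python3 -m jog '[[0,0,-50,0,0,0],[0,0,-40,0,0,0],[0,0,-25,0,0,0],[0,0,-12,0,0,0],[0,0,0,0,0,0]]'
```

```text
time: 3.5
ee_pos: [0.47, 0.0831, 0.1501]
tool_rot: [0.002, 3.14, 0.0]
contact_force: [0.9, 0.9, 0.6]
opening: 0.0949
grasp_force: 0.0
time: 4.12
ee_pos: [0.4698, 0.0832, 0.0244]
tool_rot: [-0.001, -3.141, 0.0]
contact_force: [0.1, -0.2, 0.8]
opening: 0.0952
grasp_force: 0.0
```

```bash
python3 -m jog '[[0,-2,0,0,0,0],[0,0,0,0,0,0],[0,0,0,0,0,0],[0,0,0,0,0,0],[0,0,0,0,0,0]]' -1 25 && python3 -m jog '[[0,0,0,0,0,0],[0,0,0,0,0,0],[0,0,25,0,0,0],[0,0,35,0,0,0],[0,0,0,0,0,0]]'
```

```text
time: 4.75
ee_pos: [0.4701, 0.0813, 0.0248]
tool_rot: [0.001, 3.141, 0.0]
contact_force: [-0.3, -0.2, 2.1]
opening: 0.051
grasp_force: 25.1
time: 5.38
ee_pos: [0.4722, 0.0813, 0.0872]
tool_rot: [0.001, 3.136, 0.0]
contact_force: [0.1, -0.4, -2.0]
opening: 0.0513
grasp_force: 25.0
```

```bash
python3 -m jog '[[32,-38,0,0,0,0],[32,-38,0,0,0,0],[32,-38,0,0,0,0],[31,-36,0,0,0,0],[0,0,0,0,0,0]]' && python3 -m jog '[[0,0,-25,0,0,0],[0,0,-22,0,0,0],[0,0,-10,0,0,0],[0,0,-4,0,0,0],[0,0,0,0,0,0]]'
```

```text
time: 6.0
ee_pos: [0.5977, -0.071, 0.0827]
tool_rot: [-0.006, -3.14, 0.0]
contact_force: [-0.2, -0.3, -1.3]
opening: 0.0513
grasp_force: 25.0
time: 6.62
ee_pos: [0.5964, -0.068, 0.0245]
tool_rot: [-0.0, -3.14, -0.001]
contact_force: [-3.1, 0.2, 5.0]
opening: 0.0513
grasp_force: 25.0
```

```bash
python3 -m jog '[[0,0,0,0,0,0],[0,0,0,0,0,0],[0,0,0,0,0,0],[0,0,20,0,0,0],[0,0,40,0,0,0]]' 0.4 && python3 -m jog '[[0,0,40,0,0,-0.16],[-20,-16,0,0,0,-0.16],[-20,-16,0,0,0,-0.16],[-20,-16,0,0,0,-0.16],[-20,-16,0,0,0,-0.16]]' 1 && python3 -m jog '[[-20,-16,0,0,0,-0.16],[-23,-17,0,0,0,-0.16],[0,0,-15,0,0,-0.16],[0,0,0,0,0,0],[0,0,0,0,0,0]]'
python3 - <<'E'
from h import *
c=pic("top"); cv2.imwrite("pics/p1.png",cv2.resize(c["img"][110:280,180:440],None,fx=3,fy=3,interpolation=cv2.INTER_CUBIC))
E
```

```text
time: 7.25
ee_pos: [0.5957, -0.0685, 0.0834]
tool_rot: [-0.001, -3.138, -0.001]
contact_force: [-0.2, 0.1, 0.3]
opening: 0.0668
grasp_force: 0.0
time: 7.88
ee_pos: [0.5169, -0.1334, 0.1253]
tool_rot: [1.231, 2.888, 0.0]
contact_force: [0.6, -1.0, -0.5]
opening: 0.0951
grasp_force: 0.0
time: 8.5
ee_pos: [0.4746, -0.1659, 0.1098]
tool_rot: [1.873, 2.52, 0.0]
contact_force: [0.3, -0.1, -0.7]
opening: 0.0953
grasp_force: 0.0
```

View pics/p1.png

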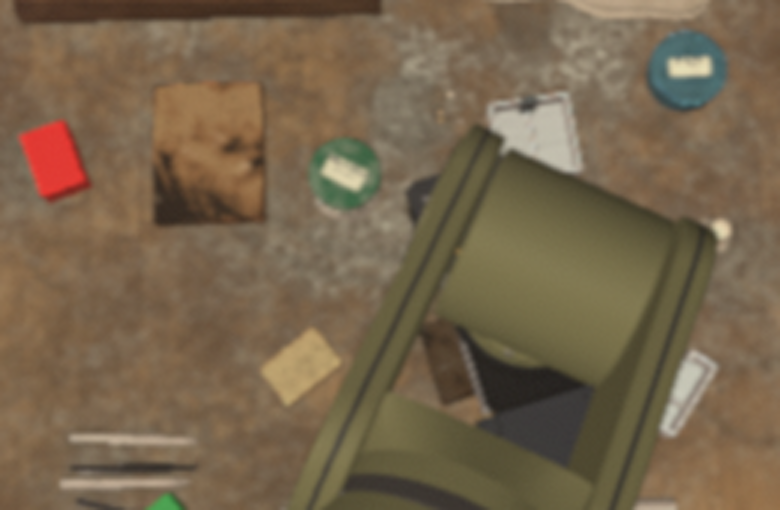

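The pot now stands at crop (345,174), right of the tile, and the gripper is above the charcoal at the right angle. Going down to grip it.

```bash
python3 - <<'E'
from h import *
c=pic("top"); k,m=blob(c,(275,145,315,190),lambda b,g,r,h,s,v:((g>r+8))|(v>145)); P=ray(c,k,.048)[:,:2]*1000; print("pot",cv2.fitEllipse(P.astype(np.float32)),len(k))
E
python3 -m jog '[[0,0,-40,0,0,0],[0,0,-28,0,0,0],[0,0,-14,0,0,0],[0,0,-6,0,0,0],[0,0,0,0,0,0]]' && python3 -m jog '[[0,0,0,0,0,0],[0,0,0,0,0,0],[0,0,0,0,0,0],[0,0,0,0,0,0],[0,0,0,0,0,0]]' -1 30
```

```text
pot ((594.8311767578125, -68.39173126220703), (48.250755310058594, 55.52135467529297), 71.78185272216797) 296
time: 9.52
ee_pos: [0.4744, -0.166, 0.0211]
tool_rot: [1.877, 2.519, 0.0]
contact_force: [0.7, -0.5, -0.5]
opening: 0.095
grasp_force: 0.0
time: 10.15
ee_pos: [0.4742, -0.1658, 0.0209]
tool_rot: [1.877, 2.519, 0.0]
contact_force: [-0.0, 0.3, 1.0]
opening: 0.0602
grasp_force: 30.0
```

```bash
python3 -m jog '[[0,0,0,0,0,0],[0,0,30,0,0,0],[0,0,54,0,0,0],[0,0,0,0,0,-0.135],[0,0,0,0,0,-0.135]]' && python3 -m jog '[[24,39,0,0,0,0],[24,39,0,0,0,0],[25,39,0,0,0,0],[25,39,0,0,0,0],[25,39,0,0,0,0]]' && python3 -m jog '[[0,0,-20,0,0,0],[0,0,-20,0,0,0],[0,0,-10,0,0,0],[0,0,0,0,0,0]]'
```

```text
time: 10.78
ee_pos: [0.4742, -0.1658, 0.1052]
tool_rot: [2.203, 2.238, 0.0]
contact_force: [0.1, 0.3, -2.3]
opening: 0.0599
grasp_force: 30.0
time: 11.4
ee_pos: [0.5972, 0.0306, 0.1039]
tool_rot: [-2.198, -2.243, 0.002]
contact_force: [-0.4, -1.0, -1.7]
opening: 0.06
grasp_force: 30.0
time: 11.9
ee_pos: [0.5954, 0.0284, 0.0528]
tool_rot: [-2.199, -2.24, 0.004]
contact_force: [0.8, 0.1, -1.3]
opening: 0.0597
grasp_force: 30.0
```

```bash
python3 -m jog '[[1,0.5,-8,0,0,0],[0,0,-5,0,0,0],[0,0,-2,0,0,0],[0,0,-1,0,0,0],[0,0,0,0,0,0]]'
```

```text
time: 12.52
ee_pos: [0.5981, 0.0298, 0.0388]
tool_rot: [2.199, 2.244, 0.0]
contact_force: [0.6, -0.0, -0.3]
opening: 0.0602
grasp_force: 30.0
```

```bash
python3 -m jog '[[-1.5,-0.5,-1,0,0,0],[0,0,-1,0,0,0],[0,0,-0.5,0,0,0],[0,0,0,0,0,0]]' && python3 -m jog '[[0,0,0,0,0,0],[0,0,0,0,0,0],[0,0,0,0,0,0]]' 0.6
```

```text
time: 13.02
ee_pos: [0.5966, 0.0292, 0.0372]
tool_rot: [-2.199, -2.244, 0.001]
contact_force: [-4.2, 0.1, 5.3]
opening: 0.06
grasp_force: 30.0
time: 13.4
ee_pos: [0.5965, 0.0292, 0.036]
tool_rot: [-2.199, -2.243, -0.0]
contact_force: [0.3, 0.5, 0.4]
opening: 0.0754
grasp_force: 0.0
```

```bash
python3 -m jog '[[0,0,30,0,0,0],[0,0,50,0,0,0],[-22,-11,0,0,0,-0.157],[-22,-11,0,0,0,-0.157],[-22,-11,0,0,0,-0.157]]' && python3 -m jog '[[-22,-11,0,0,0,-0.157],[-22,-11,0,0,0,-0.157],[-24,-10,0,0,0,-0.157],[0,0,0,0,0,0],[0,0,0,0,0,0]]' 1
python3 - <<'E'
from h import *
np.set_printoptions(precision=2,suppress=True)
c=pic("top")
k,m=blob(c,(222,145,285,196),lambda b,g,r,h,s,v:v<85); r,P=rect(c,k,.038); print(r)
q=proj(c,np.c_[cv2.boxPoints(r)/1000,np.full(4,.038)]); ce,l,a,P=box(c,refine(c,q,2.5),.038); print(ce,np.array(l),np.array(a),P.ravel())
cv2.imwrite("pics/p2.png",cv2.resize(c["img"][125:255,210:340],None,fx=4.5,fy=4.5,interpolation=cv2.INTER_CUBIC))
E
```

```text
time: 14.02
ee_pos: [0.5299, -0.004, 0.1162]
tool_rot: [2.666, 1.662, 0.0]
contact_force: [0.5, -0.0, 0.3]
opening: 0.0762
grasp_force: 0.0
time: 14.65
ee_pos: [0.4632, -0.0357, 0.1164]
tool_rot: [2.977, 1.004, 0.002]
contact_force: [1.3, 0.5, -0.2]
opening: 0.0951
grasp_force: 0.0
((586.6885375976562, 23.75572967529297), (78.06361389160156, 135.46507263183594), 7.877258777618408)
[586.57  23.31] [135.46  68.72 141.32  85.32] [-1.43  0.15] [535.29  83.86 561.78 -48.99 630.07 -41.26 619.13  99.64]
```

View pics/p2.png

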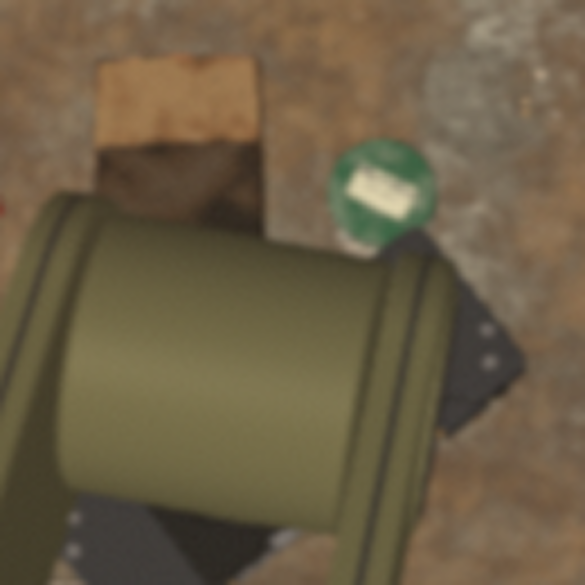

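The block lies on the tile, aligned sideways, but the arm hides its front. I'll pick up the brick, swing aside and check from there.

```bash
python3 -m jog '[[0,0,-45,0,0,0],[0,0,-30,0,0,0],[0,0,-14,0,0,0],[0,0,-6,0,0,0],[0,0,0,0,0,0]]' && python3 -m jog '[[0,0,0,0,0,0],[0,0,0,0,0,0],[0,0,0,0,0,0],[0,0,0,0,0,0],[0,0,0,0,0,0]]' -1 25 && python3 -m jog '[[0,0,50,0,0,0],[0,0,50,0,0,0],[0,-60,0,0,0,0],[0,-60,0,0,0,0],[0,-60,0,0,0,0]]' && python3 -m jog '[[0,-60,0,0,0,0],[0,0,0,0,0,0]]'
python3 - <<'E'
from h import *
np.set_printoptions(precision=2,suppress=True)
c=pic("top")
def f(P,z): return proj(c,np.c_[np.array(P)/1000,np.full(4,z)])
def bx(cx,cy,w,h,y): 
    a=np.array([np.cos(y),np.sin(y)]);b=np.array([a[1],-a[0]]);m=np.array([cx,cy]);return [m+w*a/2-h*b/2,m+w*a/2+h*b/2,m-w*a/2+h*b/2,m-w*a/2-h*b/2]
q=refine(c,f(bx(596.5,29.2,60,80,.02),.038),2);ce,l,a,P=box(c,q,.038); print("block",ce,np.array(l),np.array(a),P.ravel())
q=refine(c,f(bx(619.5,29.5,106,82,.02),.016),2);ce,l,a,P=box(c,q,.016); print("tile",ce,np.array(l),np.array(a),P.ravel())
k,m=blob(c,(275,145,315,190),lambda b,g,r,h,s,v:(g>r+8)); P=ray(c,k,.048)[:,:2]*1000; print("pot",cv2.fitEllipse(P.astype(np.float32)))
cv2.imwrite("pics/p3.png",cv2.resize(c["img"][130:200,215:315],None,fx=7.5,fy=7.5,interpolation=cv2.INTER_CUBIC))
E
```

```text
time: 15.48
ee_pos: [0.4632, -0.0359, 0.0217]
tool_rot: [2.977, 1.002, 0.001]
contact_force: [0.4, -0.3, 0.7]
opening: 0.0948
grasp_force: 0.0
time: 16.1
ee_pos: [0.4626, -0.0358, 0.0212]
tool_rot: [2.978, 1.001, 0.0]
contact_force: [0.1, -0.0, 0.5]
opening: 0.0506
grasp_force: 11.9
time: 16.73
ee_pos: [0.4623, -0.2173, 0.1212]
tool_rot: [2.977, 1.002, 0.001]
contact_force: [0.6, 0.7, -1.2]
opening: 0.0502
grasp_force: 25.0
time: 16.98
ee_pos: [0.4621, -0.2792, 0.1211]
tool_rot: [2.98, 0.994, -0.0]
contact_force: [-0.2, 0.9, -0.7]
opening: 0.0502
grasp_force: 25.0
block [593.98  28.  ] [79.79 63.24 81.81 61.3 ] [-1.52  3.13] [622.68  67.57 627.54 -12.07 564.3  -12.63 561.4   69.13]
tile [619.46  31.07] [ 76.95 102.96  86.38 107.49] [-1.56 -3.12] [672.82  70.58 671.2   -6.36 568.46 -13.13 565.36  73.19]
pot ((596.491943359375, -69.05506134033203), (49.28767395019531, 50.2765007019043), 103.0808334350586)
```

View pics/p3.png

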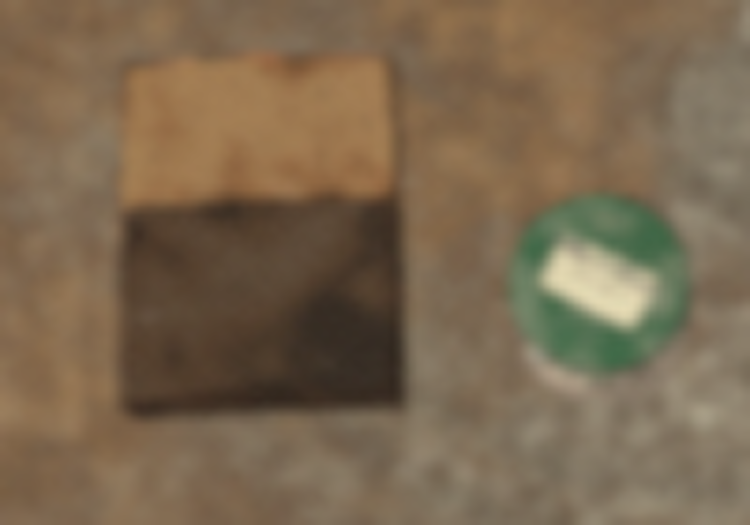

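The block lies square on the tile and the pot is upright. I'll check flushness with averaged edge profiles along the tile.

Run:
```python
from h import *
np.set_printoptions(precision=0,suppress=True,linewidth=200)
c=pic("top",10); g=c["img"].astype(np.float32)
def prof(A,dirv,al,z,ts):
    out=[]
    for t in ts:
        P=[[*(np.array(A)+t*np.array(dirv)+s*np.array(al)),z*1000] for s in np.linspace(-28,28,30)]
        q=proj(c,np.array(P)/1000).astype(np.float32); out.append(cv2.remap(g,q[:,0:1],q[:,1:2],cv2.INTER_CUBIC).mean((0,1)))
    return np.array(out)
a=(.9998,.02);b=(-.02,.9998)
ts=np.arange(-10,10.1,1)
for nm,A,d,al,z in [("front z16",(566.5,28.4),a,b,.016),("front z38",(566.5,28.4),a,b,.038),("far z16",(672.5,30.5),a,b,.016),("blockback z38",(626.5,29.6),a,b,.038)]:
    p=prof(A,d,al,z,ts); print(nm,A[0]); print(np.c_[ts,p.mean(1)].T)
for nm,A,z in [("left block z38",(596.5,69),.038),("right block",(597.5,-11),.038)]:
    p=prof(A,b,np.array(a)*.8,z,ts); print(nm,A[1]); print(np.c_[ts,p.mean(1)].T)
for nm,A in [("left tile far",(650,71)),("right tile far",(651,-11))]:
    p=prof(A,b,np.array(a)*.5,.016,ts); print(nm,A[1]); print(np.c_[ts,p.mean(1),p[:,2]-p[:,0]].T)
```

```text
front z16 566.5
[[-10.  -9.  -8.  -7.  -6.  -5.  -4.  -3.  -2.  -1.   0.   1.   2.   3.   4.   5.   6.   7.   8.   9.  10.]
 [104. 103. 104. 104. 104. 105. 105. 104.  99.  92.  81.  69.  57.  50.  46.  45.  47.  48.  50.  52.  53.]]
front z38 566.5
[[-10.  -9.  -8.  -7.  -6.  -5.  -4.  -3.  -2.  -1.   0.   1.   2.   3.   4.   5.   6.   7.   8.   9.  10.]
 [105. 105. 105. 102.  97.  88.  75.  63.  53.  47.  46.  47.  49.  50.  52.  54.  55.  56.  56.  56.  56.]]
far z16 672.5
[[-10.  -9.  -8.  -7.  -6.  -5.  -4.  -3.  -2.  -1.   0.   1.   2.   3.   4.   5.   6.   7.   8.   9.  10.]
 [121. 121. 121. 120. 119. 118. 116. 114. 112. 109. 107. 105. 104. 103. 104. 104. 104. 103. 103. 102. 102.]]
blockback z38 626.5
[[-10.  -9.  -8.  -7.  -6.  -5.  -4.  -3.  -2.  -1.   0.   1.   2.   3.   4.   5.   6.   7.   8.   9.  10.]
 [ 67.  66.  65.  64.  63.  64.  67.  74.  82.  92. 100. 106. 109. 111. 112. 112. 113. 113. 114. 115. 116.]]
left block z38 69
[[-10.  -9.  -8.  -7.  -6.  -5.  -4.  -3.  -2.  -1.   0.   1.   2.   3.   4.   5.   6.   7.   8.   9.  10.]
 [ 67.  67.  66.  65.  64.  64.  67.  71
[... 287 characters left out ...]
3.  53.  54.]]
left tile far 71
[[-10.  -9.  -8.  -7.  -6.  -5.  -4.  -3.  -2.  -1.   0.   1.   2.   3.   4.   5.   6.   7.   8.   9.  10.]
 [115. 115. 117. 118. 119. 120. 120. 119. 117. 115. 112. 110. 109. 109. 111. 112. 113. 113. 113. 112. 113.]
 [ 78.  78.  78.  78.  78.  79.  78.  78.  76.  72.  68.  60.  54.  49.  46.  45.  45.  45.  45.  45.  45.]]
right tile far -11
[[-10.  -9.  -8.  -7.  -6.  -5.  -4.  -3.  -2.  -1.   0.   1.   2.   3.   4.   5.   6.   7.   8.   9.  10.]
 [103. 103. 102. 102. 102. 103. 103. 102. 102.  99.  94.  91.  91.  94. 101. 109. 116. 118. 120. 120. 119.]
 [ 54.  54.  54.  55.  55.  56.  57.  57.  56.  55.  53.  53.  55.  59.  65.  70.  75.  77.  79.  78.  78.]]
```

Run:
```python
from h import *
np.set_printoptions(precision=1,suppress=True)
c=pic("scene",8)
R=cv2.Rodrigues(c["rvec"])[0];print(-R.T@np.ravel(c["tvec"]))
def f(P): return proj(c,np.array(P)/1000)
a=np.array((.9998,.02));b=np.array((-.02,.9998))
T=np.array((619.5,29.5));
pts=[[*(T+s*53*a+t*41*b),z] for s in(-1,1) for t in(-1,1) for z in(0,16)]+[[*(T-23*a+s*30*a+t*40*b),z] for s in(-1,1) for t in(-1,1) for z in(16,38)]
q=f(pts);print(q)
u0,v0=225,185
I=cv2.resize(c["img"][v0:v0+65,u0:u0+80],None,fx=9,fy=9,interpolation=cv2.INTER_CUBIC)
for p in q: cv2.circle(I,tuple(((p-[u0,v0]+.5)*9).astype(int)),2,(0,255,255),-1)
cv2.imwrite("pics/s1.png",I)
```

```text
[-0.   0.6  0.5]
[[273.  221.4]
 [272.7 215. ]
 [246.1 237.5]
 [245.5 230.9]
 [238.9 207.5]
 [238.3 201.4]
 [211.6 221.8]
 [210.7 215.4]
 [272.3 215.1]
 [271.8 206.2]
 [245.8 230.7]
 [245.  221.3]
 [252.4 207.2]
 [251.7 198.5]
 [225.6 221.7]
 [224.5 212.6]]
```

View pics/s1.png

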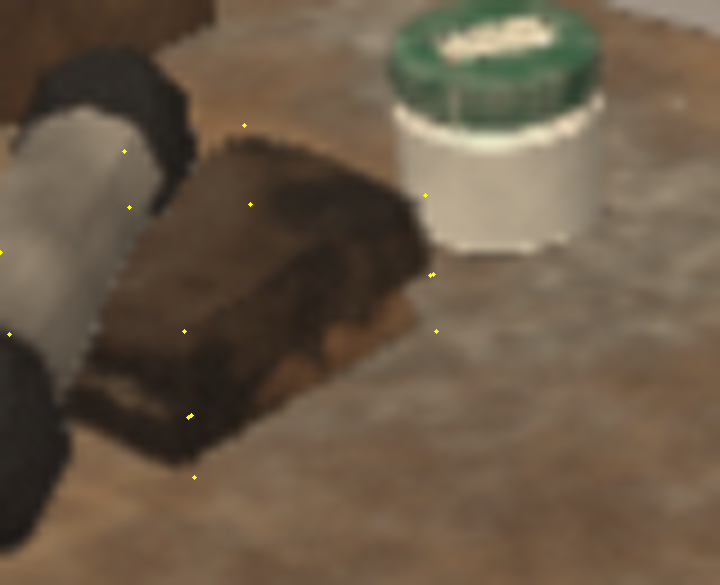

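The scene view shows the pot standing at crop (495,130). The tile's lower front edge runs from (180,465) to (415,318), a bit further from the robot than I predicted. I'll use the pot to check the scene camera's bias and then locate that line.

Run:
```python
from h import *
np.set_printoptions(precision=1,suppress=True)
c=pic("scene",4)
th=np.linspace(0,2*np.pi,73)
for r,z in((26.5,0),(26.5,20),(25,48)):
    q=proj(c,np.c_[596.5+r*np.cos(th),-68.5+r*np.sin(th),np.full(73,z)]/1000); q=(q-[225,185]+.5)*9
    print(z,q.min(0),q.max(0))
px=np.array([[180,465],[300,390],[415,318]])/9-.5+[225,185]
print("tile base front line",ray(c,px,0)[:,:2]*1000)
px=np.array([[240,138],[412,193],[430,255]])/9-.5+[225,185]
print("block back-left? top, right top",ray(c,px,.038)[:,:2]*1000)
# same from top view: base edge of the dark front, on z=0
c=pic("top",6); g=c["img"].astype(np.float32)
for y in (-5,15,35,55,65):
    xs=np.arange(555,590,.5); v=[]
    for x in xs:
        q=proj(c,np.array([[x,y+s,0] for s in range(-4,5)])/1000).astype(np.float32); v.append(cv2.remap(g,q[:,:1],q[:,1:],cv2.INTER_CUBIC).mean())
    v=np.array(v); h=(v[:10].mean()+v.min())/2; i=np.where(v<h)[0][0]; print(y,xs[i])
```

```text
0 [399.6 161.5] [607.1 260. ]
20 [395.5  93.4] [604.8 189.5]
48 [395.6  -1.5] [595.7  85.8]
tile base front line [[572.1  67.8]
 [574.   27.2]
 [576.1 -14.2]]
block back-left? top, right top [[623.5  -5.1]
 [570.6 -10.3]
 [546.4   9.2]]
-5 571.5
15 570.5
35 570.0
55 569.5
65 568.5
```

Both views put the tile's lower front edge at x≈570 with a yaw of about 0.03, so the dark rim had misled me and the block overhangs by about 4 mm. I'll push the block back square with the long face of the brick I'm holding.

```bash
python3 -m jog '[[14,60,0,0,0,-0.153],[14,60,0,0,0,-0.153],[14,60,0,0,0,-0.153],[13,60,0,0,0,-0.154],[13,60,0,0,0,0]]' && python3 -m jog '[[0,8,0,0,0,0],[0,0,-50,0,0,0],[0,0,-25,0,0,0],[0,0,-5,0,0,0],[0,0,0,0,0,0]]'
```

```text
time: 19.2
ee_pos: [0.5309, 0.0262, 0.1215]
tool_rot: [3.141, 0.055, 0.002]
contact_force: [1.1, -0.3, -1.8]
opening: 0.0503
grasp_force: 25.0
time: 19.82
ee_pos: [0.5309, 0.0315, 0.0417]
tool_rot: [3.141, 0.055, 0.001]
contact_force: [0.5, -0.3, -0.8]
opening: 0.0504
grasp_force: 25.0
```

```bash
python3 -m jog '[[11,-2,0,0,0,-0.005],[4,0,0,0,0,0],[3,0,0,0,0,0],[2,0,0,0,0,0],[1,0,0,0,0,0]]' && python3 -m jog '[[0,0,0,0,0,0],[0,0,0,0,0,0]]'
```

```text
time: 20.45
ee_pos: [0.5514, 0.0303, 0.0411]
tool_rot: [-3.141, -0.049, 0.001]
contact_force: [-1.1, -0.6, -1.9]
opening: 0.0508
grasp_force: 25.0
time: 20.7
ee_pos: [0.5515, 0.0303, 0.0411]
tool_rot: [-3.141, -0.048, -0.0]
contact_force: [-0.1, -0.2, -0.9]
opening: 0.0505
grasp_force: 25.0
```

```bash
python3 -m jog '[[-15,0,0,0,0,0],[0,0,50,0,0,0],[-15,-60,20,0,0,0],[-15,-60,0,0,0,0],[-15,-60,0,0,0,0]]' && python3 -m jog '[[0,-60,0,0,0,0],[0,-60,0,0,0,0],[0,0,0,0,0,0]]'
cat > chk.py <<'E'
from h import *
np.set_printoptions(precision=1,suppress=True)
c=pic("top",8); g=c["img"].astype(np.float32)
def edge(p0,d,z,al,n=6,T=9):
    d=np.array(d,float); al=np.array(al,float); ts=np.arange(-T,T+.1,.5); v=[]
    for t in ts:
        q=proj(c,np.array([[*(np.array(p0)+t*d+s*al),z] for s in np.linspace(-n,n,13)])/1000).astype(np.float32); v.append(cv2.remap(g,q[:,:1],q[:,1:],cv2.INTER_CUBIC).mean())
    v=np.array(v); return ts[np.abs(np.gradient(v)).argmax()]
if __name__=="__main__":
    print("front base z0",[570+edge((570,y),(1,0),0,(0,1)) for y in(-2,14,30,46,62)])
    print("block back z38",[628+edge((628,y),(1,0),38,(0,1)) for y in(0,14,30,46,60)])
    print("block left z38",[69+edge((x,69),(0,1),38,(1,0)) for x in(580,595,610,620)])
    print("block right base z16",[-11+edge((x,-11),(0,1),16,(1,0)) for x in(580,595,610,620)])
E
python3 chk.py
python3 - <<'E'
from h import *
c=pic("scene",8)
cv2.imwrite("pics/s2.png",cv2.resize(c["img"][185:250,225:305],None,fx=9,fy=9,interpolation=cv2.INTER_CUBIC))
E
```

```text
time: 21.32
ee_pos: [0.491, -0.1487, 0.111]
tool_rot: [3.141, 0.05, 0.002]
contact_force: [1.2, -0.8, -1.9]
opening: 0.0504
grasp_force: 25.0
time: 21.7
ee_pos: [0.4912, -0.2707, 0.1107]
tool_rot: [3.14, 0.04, 0.001]
contact_force: [0.7, 0.6, -1.2]
opening: 0.0507
grasp_force: 25.0
front base z0 [np.float64(573.0), np.float64(571.0), np.float64(571.0), np.float64(569.5), np.float64(569.5)]
block back z38 [np.float64(629.0), np.float64(629.0), np.float64(627.5), np.float64(627.5), np.float64(625.5)]
block left z38 [np.float64(68.5), np.float64(69.0), np.float64(69.0), np.float64(67.0)]
block right base z16 [np.float64(-12.0), np.float64(-10.5), np.float64(-10.0), np.float64(-10.0)]
```

View pics/s2.png

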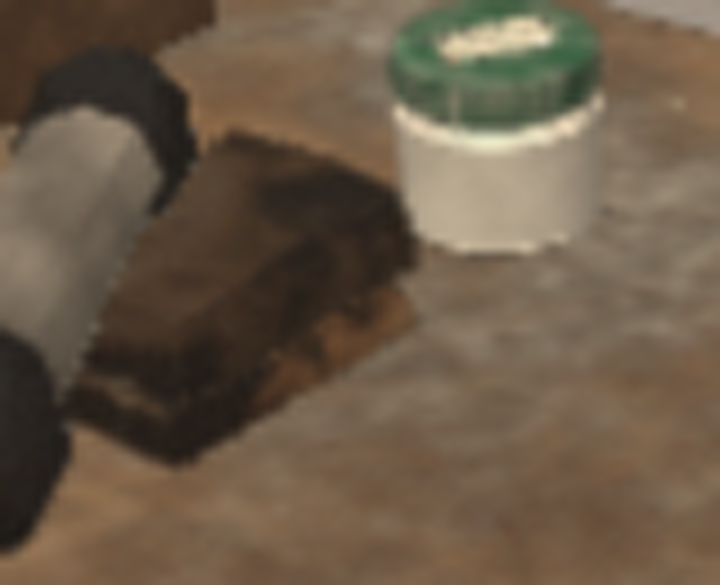

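The block is now nearly flush, with an overhang of about 1.5 to 2 mm in both views. One small push more, then I'll place the brick.

```bash
python3 -m jog '[[9,60,0,0,0,0],[9,60,0,0,0,0],[9,60,0,0,0,0],[9,60,0,0,0,0],[9,60,0,0,0,0]]' && python3 -m jog '[[0,0,-50,0,0,0],[0,0,-18,0,0,0],[0,0,-2,0,0,0],[8,0,0,0,0,0],[4,0,0,0,0,0]]' && python3 -m jog '[[3,0,0,0,0,0],[0,0,0,0,0,0]]'
```

```text
time: 23.12
ee_pos: [0.5373, 0.0344, 0.1107]
tool_rot: [3.141, 0.048, 0.001]
contact_force: [0.0, -0.3, -1.6]
opening: 0.0501
grasp_force: 25.0
time: 23.75
ee_pos: [0.5513, 0.0318, 0.0424]
tool_rot: [3.141, 0.046, 0.006]
contact_force: [0.5, 0.4, -1.2]
opening: 0.0503
grasp_force: 25.0
time: 24.0
ee_pos: [0.5528, 0.0323, 0.041]
tool_rot: [3.141, 0.048, 0.002]
contact_force: [-0.3, -0.2, -1.7]
opening: 0.0506
grasp_force: 25.0
```

```bash
python3 -m jog '[[-10,0,0,0,0,0],[0,0,50,0,0,0],[27,0,0,0,0,0],[41,-1,0,0,0,0],[41,0,0,0,0,0]]' && python3 -m jog '[[0,0,-20,0,0,0],[0,0,-15,0,0,0],[0,0,-8,0,0,0],[0,0,0,0,0,0]]'
```

```text
time: 24.62
ee_pos: [0.6514, 0.0316, 0.0906]
tool_rot: [-3.141, -0.049, 0.0]
contact_force: [-0.4, -0.2, -0.5]
opening: 0.0504
grasp_force: 25.0
time: 25.12
ee_pos: [0.6493, 0.0316, 0.0459]
tool_rot: [-3.141, -0.049, 0.005]
contact_force: [0.2, -0.5, -1.0]
opening: 0.0507
grasp_force: 25.0
```

```bash
python3 -m jog '[[0,0,-5,0,0,0],[0,0,-3,0,0,0],[0,0,0,0,0,0],[0,0,-1,0,0,0],[0,0,0,0,0,0]]'
```

```text
time: 25.75
ee_pos: [0.6512, 0.0315, 0.0384]
tool_rot: [-3.141, -0.048, -0.0]
contact_force: [0.5, -0.8, -2.4]
opening: 0.0508
grasp_force: 25.0
```

```bash
python3 -m jog '[[0,0,-1,0,0,0],[0,0,-0.5,0,0,0],[0,0,0,0,0,0]]' && python3 -m jog '[[0,0,0,0,0,0],[0,0,0,0,0,0],[0,0,30,0,0,0],[0,0,50,0,0,0],[0,0,20,0,0,0]]' 0.5
```

```text
time: 26.12
ee_pos: [0.6514, 0.0315, 0.0375]
tool_rot: [3.141, 0.048, 0.001]
contact_force: [-1.7, -0.2, 2.2]
opening: 0.0507
grasp_force: 25.0
time: 26.75
ee_pos: [0.6529, 0.0315, 0.1405]
tool_rot: [3.141, 0.048, 0.009]
contact_force: [-0.0, 0.4, 0.4]
opening: 0.0714
grasp_force: 0.0
```

Now I'll re-grip the pot, which is on the way, and bring it about 6 mm forward so it is level with the shifted block.

```bash
python3 -m jog '[[-28,-50,0,0,0,0],[-28,-50,0,0,0,0],[0,0,-50,0,0,0],[0,0,-35,0,0,0],[0,0,-15,0,0,0]]' && python3 -m jog '[[0,0,-10,0,0,0],[0,0,-5,0,0,0],[0,0,0,0,0,0]]' && python3 -m jog '[[0,0,0,0,0,0],[0,0,0,0,0,0],[0,0,0,0,0,0],[0,0,0,0,0,0]]' -1 20
```

```text
time: 27.38
ee_pos: [0.5927, -0.0682, 0.0334]
tool_rot: [-3.14, -0.048, 0.008]
contact_force: [-0.7, 0.3, 0.6]
opening: 0.0713
grasp_force: 0.0
time: 27.75
ee_pos: [0.5958, -0.0684, 0.0226]
tool_rot: [3.141, 0.049, 0.002]
contact_force: [0.4, 0.2, 0.1]
opening: 0.0714
grasp_force: 0.0
time: 28.25
ee_pos: [0.5955, -0.0685, 0.0225]
tool_rot: [3.141, 0.048, 0.001]
contact_force: [-0.7, 1.0, 3.2]
opening: 0.0513
grasp_force: 20.0
```

```bash
python3 -m jog '[[0,0,4,0,0,0],[4,0,0,0,0,0],[3,0,0,0,0,0],[0,0,-3,0,0,0],[0,0,-1,0,0,0]]' && python3 -m jog '[[0,0,0,0,0,0],[0,0,0,0,0,0],[0,0,0,0,0,0]]' 0.4 && python3 -m jog '[[0,0,20,0,0,0],[0,0,40,0,0,0],[0,0,50,0,0,0],[-25,-37,0,0,0,-0.16],[-25,-37,0,0,0,-0.16]]' && python3 -m jog '[[-25,-37,0,0,0,-0.16],[-25,-37,0,0,0,-0.157],[-25,-37,0,0,0,0],[-27,-37,0,0,0,0],[0,0,0,0,0,0]]' 1
```

```text
time: 28.88
ee_pos: [0.6024, -0.0685, 0.0225]
tool_rot: [-3.141, -0.048, -0.0]
contact_force: [-3.5, 0.4, 7.2]
opening: 0.0513
grasp_force: 20.0
time: 29.25
ee_pos: [0.6019, -0.0685, 0.0216]
tool_rot: [-3.141, -0.048, 0.001]
contact_force: [0.1, -0.9, 0.3]
opening: 0.0662
grasp_force: 0.0
time: 29.88
ee_pos: [0.5527, -0.1433, 0.135]
tool_rot: [3.107, -0.458, 0.007]
contact_force: [-0.5, 0.9, 0.1]
opening: 0.0664
grasp_force: 0.0
time: 30.5
ee_pos: [0.4492, -0.2926, 0.1335]
tool_rot: [2.996, -0.944, 0.003]
contact_force: [0.0, 0.7, 0.2]
opening: 0.0951
grasp_force: 0.0
```

```bash
python3 -m jog '[[1,2,-50,0,0,0],[0,0,-40,0,0,0],[0,0,-15,0,0,0],[0,0,-7,0,0,0],[0,0,0,0,0,0]]' && python3 -m jog '[[0,0,0,0,0,0],[0,0,0,0,0,0],[0,0,0,0,0,0],[0,0,0,0,0,0],[0,0,0,0,0,0]]' -1 20
python3 - <<'E'
from h import *
c=pic("top",8)
cv2.imwrite("pics/p4.png",cv2.resize(c["img"][130:230,215:315],None,fx=6,fy=6,interpolation=cv2.INTER_CUBIC))
E
python3 chk.py
```

```text
time: 31.12
ee_pos: [0.4521, -0.2888, 0.021]
tool_rot: [2.998, -0.937, 0.003]
contact_force: [0.1, -0.8, 1.2]
opening: 0.0952
grasp_force: 0.0
time: 31.75
ee_pos: [0.4511, -0.2887, 0.0201]
tool_rot: [2.998, -0.937, 0.0]
contact_force: [-1.2, -0.8, 2.2]
opening: 0.0602
grasp_force: 20.0
front base z0 [np.float64(570.5), np.float64(571.0), np.float64(571.0), np.float64(569.5), np.float64(569.5)]
block back z38 [np.float64(629.0), np.float64(636.0), np.float64(636.0), np.float64(634.0), np.float64(627.5)]
block left z38 [np.float64(68.5), np.float64(69.0), np.float64(69.0), np.float64(69.0)]
block right base z16 [np.float64(-10.0), np.float64(-10.5), np.float64(-10.0), np.float64(-10.0)]
```

View pics/p4.png

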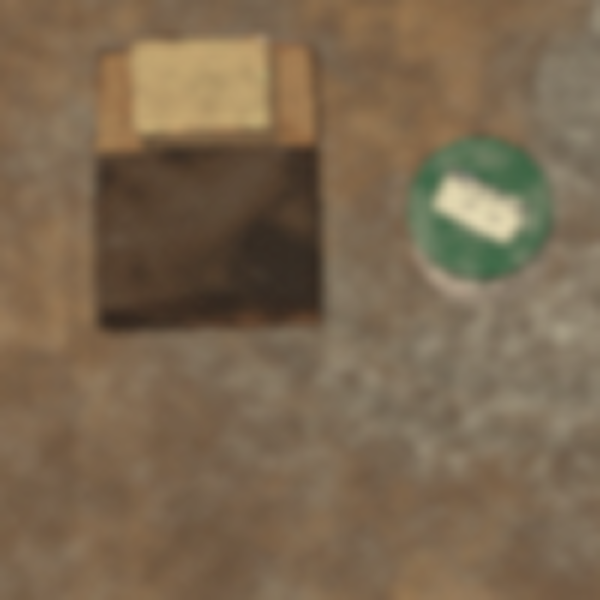

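The view shows the brick at crop (201,87), close behind the block and centred, the block square and flush, and the pot level with the block. The tray is gripped, so next I'll re-measure the fixed tray's edges before moving.

```bash
python3 -m jog '[[0,0,20,0,0,0],[0,0,50,0,0,0],[0,0,20,0,0,0],[0,0,0,0,0,0]]'
python3 - <<'E'
from chk import *
np.set_printoptions(precision=0,suppress=True,linewidth=220)
y=.144; a=np.array([np.cos(y),np.sin(y)]); b=np.array([-a[1],a[0]]); C=np.array([629.1,-207.8])
ts=np.arange(-8,8.1,1)
print(ts)
for nm,d,al in(("far",a,b),("front",-a,b),("left",b,a),("right",-b,a)):
  for lo,hi in((-25,-9),(9,25)):
    v=[]
    for t in ts:
        q=proj(c,np.array([[*(C+(30+t)*d+s*al),20] for s in np.linspace(lo,hi,15)])/1000).astype(np.float32); v.append(cv2.remap(g,q[:,:1],q[:,1:],cv2.INTER_CUBIC).mean())
    print(nm,lo,np.array(v))
k,m=blob(c,(338,134,380,178),lambda b,g,r,h,s,v:v<85); print("key",ray(c,k.mean(0),.028)[0]*1000,len(k),k.min(0),k.max(0), "expected",C+26*a)
E
```

```text
time: 33.05
ee_pos: [0.452, -0.2888, 0.1109]
tool_rot: [2.998, -0.937, 0.005]
contact_force: [0.1, 0.3, -1.6]
opening: 0.06
grasp_force: 20.0
[-8. -7. -6. -5. -4. -3. -2. -1.  0.  1.  2.  3.  4.  5.  6.  7.  8.]
far -25 [162. 146. 135. 131. 136. 146. 155. 156. 147. 132. 119. 110. 107. 109. 112. 116. 119.]
far 9 [158. 143. 131. 128. 133. 143. 152. 153. 146. 133. 120. 111. 107. 108. 109. 110. 110.]
front -25 [187. 186. 185. 184. 184. 183. 178. 168. 153. 136. 122. 111. 104. 102. 101. 101. 102.]
front 9 [188. 186. 186. 184. 182. 180. 175. 165. 149. 133. 120. 111. 108. 108. 109. 111. 113.]
left -25 [188. 187. 186. 185. 183. 181. 176. 168. 156. 141. 129. 118. 112. 110. 110. 112. 113.]
left 9 [174. 173. 172. 172. 173. 174. 172. 167. 157. 145. 132. 120. 112. 108. 105. 104. 104.]
right -25 [186. 180. 173. 168. 166. 167. 168. 164. 155. 141. 128. 116. 111. 109. 110. 111. 113.]
right 9 [173. 169. 164. 160. 160. 162. 164. 161. 153. 142. 130. 120. 113. 109. 108. 107. 107.]
key [ 650. -203.   28.] 33 [354. 144.] [357. 146.] expected [ 655. -204.]
```

```bash
python3 -m jog '[[35,16,0,0,0,0.15],[36,16,0,0,0,0.15],[36,16,0,0,0,0.15],[35,16,0,0,0,0.15],[35,17,0,0,0,0.15]]' && python3 -m jog '[[0,0,-25,0,0,0],[0,0,-15,0,0,0],[0,0,-10,0,0,0],[0,0,0,0,0,0],[0,0,0,0,0,0]]'
```

```text
time: 34.08
ee_pos: [0.6291, -0.2068, 0.1092]
tool_rot: [-3.133, -0.233, 0.001]
contact_force: [-0.4, -0.9, -0.3]
opening: 0.0599
grasp_force: 20.0
time: 34.7
ee_pos: [0.6284, -0.2079, 0.0607]
tool_rot: [3.133, 0.225, 0.002]
contact_force: [0.3, 0.2, -0.2]
opening: 0.0598
grasp_force: 20.0
```

```bash
python3 -m jog '[[0.5,0,-8,0,0,0],[0,0,-5,0,0,0],[0,0,-3,0,0,0],[0,0,-2,0,0,0],[0,0,0,0,0,0]]' && python3 -m jog '[[0,0,-1.5,0,0,0],[0,0,-1.5,0,0,0],[0,0,0,0,0,0]]'
```

```text
time: 35.33
ee_pos: [0.6285, -0.2074, 0.0417]
tool_rot: [-3.133, -0.226, 0.0]
contact_force: [0.3, -0.5, -1.7]
opening: 0.0598
grasp_force: 20.0
time: 35.7
ee_pos: [0.6289, -0.2076, 0.0401]
tool_rot: [3.133, 0.226, 0.001]
contact_force: [-2.9, 2.2, 5.5]
opening: 0.0602
grasp_force: 20.0
```

The tray met the rim at exactly the seated height. Release, retreat and check.

```bash
python3 -m jog '[[0,0,0,0,0,0],[0,0,0,0,0,0],[0,0,0,0,0,0],[0,0,0,0,0,0]]' 0.6 && python3 -m jog '[[0,0,20,0,0,0],[0,0,40,0,0,0],[0,0,50,0,0,0],[0,0,50,0,0,0],[-40,0,20,0,0,0]]' && python3 -m jog '[[-45,0,0,0,0,0],[-45,0,0,0,0,0],[-45,-20,0,0,0,0],[-45,-30,0,0,0,0],[0,-30,0,0,0,0]]'
python3 chk.py
python3 - <<'E'
from h import *
c=pic("top",8); s=pic("scene",4)
A=cv2.resize(c["img"][110:260,200:430],None,fx=3.4,fy=3.4,interpolation=cv2.INTER_CUBIC)
k,m=blob(c,(338,134,385,180),lambda b,g,r,h,s,v:(v>150)&(s<45)); r,P=rect(c,k,.046); print("tray",r)
k,m=blob(c,(225,128,285,156),lambda b,g,r,h,s,v:(v>145)&(h>17)); r,P=rect(c,k,.041); print("brick",r)
k,m=blob(c,(275,140,320,190),lambda b,g,r,h,s,v:(g>r+8)); print("pot",cv2.fitEllipse((ray(c,k,.048)[:,:2]*1000).astype(np.float32)))
cv2.imwrite("pics/f1.png",A); cv2.imwrite("pics/f2.png",cv2.resize(s["img"][140:250,220:400],None,fx=4.4,fy=4.4,interpolation=cv2.INTER_CUBIC))
E
```

```text
time: 36.2
ee_pos: [0.6285, -0.2074, 0.0387]
tool_rot: [-3.133, -0.226, 0.0]
contact_force: [0.7, -0.1, 0.5]
opening: 0.0759
grasp_force: 0.0
time: 36.83
ee_pos: [0.5913, -0.2083, 0.2256]
tool_rot: [3.129, 0.227, 0.013]
contact_force: [0.1, -0.3, 0.6]
opening: 0.0759
grasp_force: 0.0
time: 37.45
ee_pos: [0.4066, -0.288, 0.2207]
tool_rot: [3.132, 0.223, 0.003]
contact_force: [0.1, 0.2, 0.5]
opening: 0.0765
grasp_force: 0.0
front base z0 [np.float64(571.0), np.float64(571.0), np.float64(571.0), np.float64(569.5), np.float64(569.5)]
block back z38 [np.float64(629.0), np.float64(636.0), np.float64(636.0), np.float64(634.0), np.float64(627.5)]
block left z38 [np.float64(68.5), np.float64(69.0), np.float64(69.0), np.float64(69.0)]
block right base z16 [np.float64(-10.0), np.float64(-10.5), np.float64(-10.0), np.float64(-10.0)]
tray ((629.2528686523438, -207.06683349609375), (62.692203521728516, 63.6062126159668), 8.001152992248535)
brick ((651.4227294921875, 30.419801712036133), (34.34615707397461, 48.828819274902344), 2.458184003829956)
pot ((603.3054809570312, -69.4546127319336), (49.22102355957031, 50.07732391357422), 106.15850067138672)
```

View pics/f1.png

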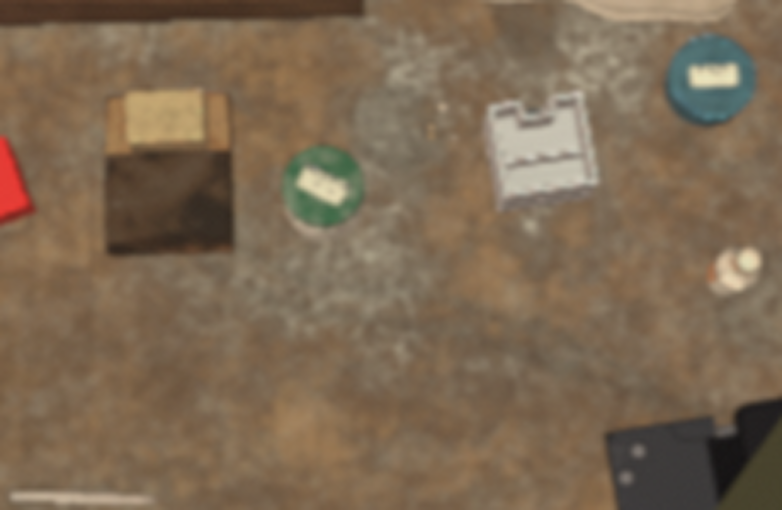

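View pics/f2.png

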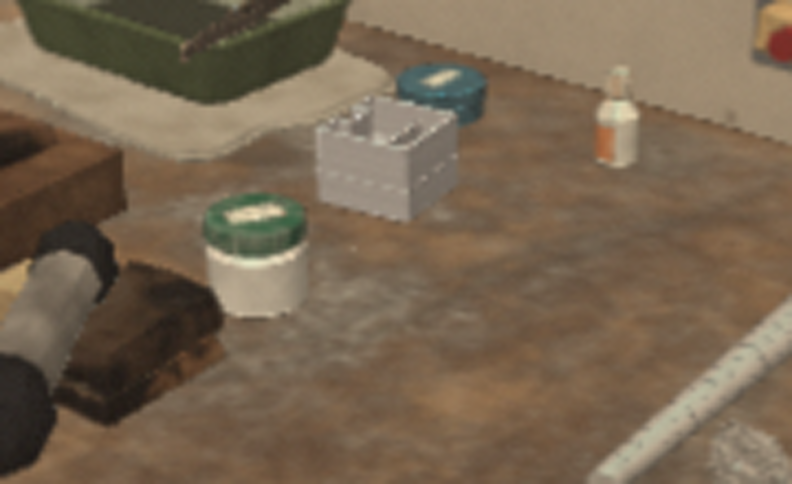

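The pictures show everything in place. The tray sits flush on the base with its notch over the key, and the block, brick and pot are where they should be. The glue and tin have not moved. Handing in.

```bash
python3 -c "
from cell import manip
print(manip.job_done())"
```

```text
the job is handed in; nothing more can be done
None
```

I handed the job in at about 38 s: block, brick, pot and tray are set out as asked and in order, the glue and tin weren't touched, and by the camera the block's front edge is within about 2 mm of flush with the tile's.

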